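# Prop out the tray stand and load it with the tarts

### The job

First swing the tray stand's folding leg out as far as its stop; only then lift the black tray by its handle and set it squared up, centred and level on the stand. Have all the round tarts from the mixed crate standing upright on the floor of that tray, and leave the square pastries in the crate and the shaker, bowl and jar where they are.

Things in the scene. Friction and masses are not known exactly. Their poses are not given: they have to be found in the camera images.
- stand: low fixed steel tray stand, a U from above when unfolded, top face 70 mm high. In its frame (origin on the table under the U's middle, z up): rear rail 14 mm thick along y at x = +75 mm (y -100 to 100); fixed side arm 14 mm thick along x at y = +85 mm (x -78 to 68); the folding leg at the -y side. The U is open to -x.
- stand_top (a point): middle of the stand's U at the height of its top face (70 mm); axes as the stand's. The tray's origin belongs here.
- leg (a joint): angle of the stand's folding prop leg (upright hinge at x +40, y -85 mm of the stand). 0 = folded, pointing to the stand's +y, parallel to the rear rail; grows as it swings anticlockwise (from above) away from that rail to its stop at 1.571, where it points to the stand's -x. Starts at 0.25 to 0.6. Light friction (about 1 N at its end); stays where left.
- leg_tip (a point): the leg is a gate-like aluminium frame 12 mm thick, 128 mm long from its hinge, 70 mm tall; this is the top of its end post, on the leg's middle line, 122 mm from the hinge axis, 70 mm above the table.
- leg_hinge (a point): on the leg's upright hinge axis, 70 mm above the table.
- tray: loose black tray, 190 (x) x 230 (y) mm, about 0.6 kg: floor 4 mm thick, rim 4 mm thick, its top 10 mm above the underside; a steel handle over its middle: straight bar 12 x 12 mm, 90 mm long along the tray's x, 44 to 56 mm above the underside, on two 10 mm posts at x = +-40 mm. Origin: centre of the underside; z up.
- crate: shallow grey plastic crate, fixed, 300 (x) x 210 (y) mm outside, walls 5 mm thick and 18 mm high, floor 4 mm thick. Origin: centre of the underside; z up. Holds the round tarts and the square pastries, mixed, in about three by three places 88 mm (x) and 60 mm (y) apart.
- tart1: small deep baked tart, firm: round, upright cylinder 44 mm across at the rim and 30 mm tall, 50 g, browned custard face on top (its +z). Origin: centre of its underside. Starts upright in the crate; may be absent (None).
- tart2: small deep baked tart, firm: round, upright cylinder 44 mm across at the rim and 30 mm tall, 50 g, browned custard face on top (its +z). Origin: centre of its underside. Starts upright in the crate; may be absent (None).
- tart3: small deep baked tart, firm: round, upright cylinder 44 mm across at the rim and 30 mm tall, 50 g, browned custard face on top (its +z). Origin: centre of its underside. Starts upright in the crate; may be absent (None).
- tart4: small deep baked tart, firm: round, upright cylinder 44 mm across at the rim and 30 mm tall, 50 g, browned custard face on top (its +z). Origin: centre of its underside. Starts upright in the crate; may be absent (None).
- tart5: small deep baked tart, firm: round, upright cylinder 44 mm across at the rim and 30 mm tall, 50 g, browned custard face on top (its +z). Origin: centre of its underside. Starts upright in the crate; may be absent (None).
- tart6: small deep baked tart, firm: round, upright cylinder 44 mm across at the rim and 30 mm tall, 50 g, browned custard face on top (its +z). Origin: centre of its underside. Starts upright in the crate; may be absent (None).
- square1: square baked pastry 42 x 42 x 26 mm, of the same colours as the tarts; stays in the crate. Origin: centre of its underside, x and y along its sides.
- square2: square baked pastry 42 x 42 x 26 mm, of the same colours as the tarts; stays in the crate. Origin: centre of its underside, x and y along its sides.
- square3: square baked pastry 42 x 42 x 26 mm, of the same colours as the tarts; stays in the crate. Origin: centre of its underside, x and y along its sides.
- shaker: bystander: aluminium sugar shaker 56 mm across, 114 mm tall; origin under its centre.
- bowl: bystander: steel bowl 90 mm across, 45 mm tall; origin under its centre.
- jar: bystander: closed amber jar 64 mm across, 90 mm tall; origin under its centre.

How it is judged (in metres and radians):
On the way, in this order (a step that is already met when the one before it is completed fails the run):
1. the leg is swung out to its stop while the tray is off the stand (value of joint leg above 1.5 rad and z of tray in the frame of stand_top below -0.02 m), for 0.2 s.
2. the tray lies level and centred on the stand, with the leg out (value of joint leg above 1.5 rad and horizontal distance between tray and stand_top below 0.025 m and angle between the x axis of tray and the x axis of stand, either way round below 0.2 rad and z of tray in the frame of stand_top between -0.004 and 0.004 m and angle between tray's own z axis and vertical below 0.05 rad and linear speed of tray below 0.02 m/s), for 0.2 s.
At the end, for the whole second after the job is handed in: Leg at its stop (above 1.5 rad); tray at rest on the stand: tilt under 0.05 rad, height within 4 mm, centre within 25 mm, sides within 0.2 rad; every tart present upright (0.15 rad) on the tray's floor inside the rim; the three squares in the crate; all at rest (all of step 2 and x of tart1 in the frame of tray between -0.092 and 0.092 m and y of tart1 in the frame of tray between -0.112 and 0.112 m and z of tart1 in the frame of tray between -0.001 and 0.01 m and angle between each of tart1, tart2, tart3, tart4, tart5, tart6's own z axis and vertical below 0.15 rad and linear speed of each of tart1, tart2, tart3, tart4, tart5, tart6 below 0.02 m/s and x of tart2 in the frame of tray between -0.092 and 0.092 m and y of tart2 in the frame of tray between -0.112 and 0.112 m and z of tart2 in the frame of tray between -0.001 and 0.01 m and x of tart3 in the frame of tray between -0.092 and 0.092 m and y of tart3 in the frame of tray between -0.112 and 0.112 m and z of tart3 in the frame of tray between -0.001 and 0.01 m and x of tart4 in the frame of tray between -0.092 and 0.092 m and y of tart4 in the frame of tray between -0.112 and 0.112 m and z of tart4 in the frame of tray between -0.001 and 0.01 m and x of tart5 in the frame of tray between -0.092 and 0.092 m and y of tart5 in the frame of tray between -0.112 and 0.112 m and z of tart5 in the frame of tray between -0.001 and 0.01 m and x of tart6 in the frame of tray between -0.092 and 0.092 m and y of tart6 in the frame of tray between -0.112 and 0.112 m and z of tart6 in the frame of tray between -0.001 and 0.01 m and x of square1 in the frame of crate between -0.15 and 0.15 m and y of square1 in the frame of crate between -0.105 and 0.105 m and z of each of square1, square2, square3 in the frame of crate below 0.03 m and x of square2 in the frame of crate between -0.15 and 0.15 m and y of square2 in the frame of crate between -0.105 and 0.105 m and x of square3 in the frame of crate between -0.15 and 0.15 m and y of square3 in the frame of crate between -0.105 and 0.105 m); the robot touches nothing.
It fails at once if a square pastry is lifted out of the crate (z of any of square1, square2, square3 in the frame of crate above 0.06 m).
It fails at once if a bystander (shaker, bowl, jar) is moved by more than 3 cm (distance of any of shaker, bowl, jar from where it was at the start of the episode above 0.03 m).
Of tart1, tart2, tart3, tart4, tart5, tart6 only 4 to 6 are there at a start; the rules pass over those that are not, and their reading is None.
At some moment in a run one of tart1, tart2, tart3, tart4, tart5, tart6 may be knocked a few centimetres aside while the robot is not near it.
It also fails if it takes over 200 s, if anything falls off the work surface, if the arm or the gripper's body presses on something with over 40 N, if the wrist force passes 120 N, or if a joint passes its speed limit or range.

### The arm

A 7-joint arm with a two-finger parallel gripper is mounted at the origin on the work surface. World frame = base frame: x ahead of the robot, y to its left, z up, the work surface at z = 0. Lengths are in mm, angles in rad, forces in N, time in s.
With the tool pointing down it reaches from about 400 to 875 mm from the base axis. Payload 6.5 kg.
Tool frame: the origin (TCP) lies midway between the tips of the shut fingers; the grasp point (between the pads) lies 19 mm behind it (env.grasp_offset is the distance from the TCP to the grasp point, in mm); y points along the fingers, x is the direction in which the jaws open and shut, and the axes are right-handed (so a half turn about y gives the same grasp; the last joint's range is limited). The gripper opens to 88 mm and grips with 3 to 60 N. Pads are 18 mm wide; open, the fingers measure 123 mm over their backs; the gripper's body (75 mm by 187 mm) begins 45 mm behind the grasp point.
Start: joints at [1.259, 0.536, -0.004, 1.538, 0.003, 1.067, -0.071], TCP at [158.162, -630.456, 238.716] pointing down, gripper open.
Joint ranges: [-2.7, 2.7], [-0.37, 2.16], [-1.27, 1.26], [0.24, 2.4], [-1.31, 4.45], [0.19, 1.91], [-2.76, 2.76]. Speed limits (rad/s): [2.39, 2.39, 3.14, 3.14, 3.14, 3.14, 3.14].

### API

Orientations are given as a unit quaternion [x, y, z, w].
In Python, from rig import env, claw, solver, grab_frame, camera_model, job gives the robot as it stands. Calls block until the motion is done:
- env.move_ptp(position, orientation): joint-space move of the TCP to a pose.
- env.move_linear(position, frame=None, v=150): straight line of the TCP; frame=None keeps the orientation; v is the mean speed in mm/s.
- env.goto_joints(angles): joint-space move.
- claw.gripper_open() and claw.gripper_close(strength=None): open the fingers fully, or close them until they stop; strength is the grip in N (None keeps the last).
- env.hold(seconds).
- solver.solve_ik(position, orientation): joint angles nearest the present ones, or None.
- env.observe(): the state.
- grab_frame(name): name is "scene" or "top" or "wrist"; returns the picture (384x512x3 uint8, red, green, blue); there is no depth.
- camera_model(name): a dict with "fx", "fy", "cx", "cy" (pixels), "k1" (the pictures are not rectified: a ray, as slopes to the right and down, at radius r is drawn at 1 + k1 r^2 times it, then the intrinsics apply), "rvec" (rotation vector, rad) and "tvec" (3), from world to camera coordinates, as OpenCV has them; the wrist camera has in their place "T_tool_cam" (4x4, takes a point from camera to tool coordinates, whose origin is the TCP and whose axes are the tool frame's). Camera axes: x right, y down, z forward; pixel columns grow to the right and rows downward; lengths in mm; the calibration is good to about 2 mm. A picture is of the moment at which its call begins: read the wrist's pose just before it. camera_model takes no time and is no camera call.
A pose or a line that the arm cannot do raises env.IKError and nothing moves.
- job.job_done(): hands the job in, once; it reports no verdict.
The state is a dict: "t": time; "joint_positions": joint angles; "joint_vel": joint speeds; "tau": joint torques, N m; "ee_pos": TCP position; "eef_rot": TCP orientation; "force": force on the tool from outside, world axes, zero at the start; "torque": the same for the moment, N m; "gripper_width": finger opening in mm.
Only numpy, scipy, OpenCV 4.12 (cv2) and the standard library are available. Lean on these libraries where they do the work, as an engineer would, in place of code of your own. Each camera call takes 0.05 s, during which the arm holds its last target.

## Working session

There is one attempt and no reset: what is moved stays moved. The work goes in short steps, each a Python script; the robot and the scene stay as the last script left them, time stands still between calls to the robot, and variables do not carry over. Pictures are saved under pics/ and viewed, and the job is handed in when it is done.

```bash
ls; mkdir -p pics; python3 - <<'E'
from rig import env, claw, solver, grab_frame, camera_model, job
import cv2
for n in ("scene","top","wrist"):
    im=grab_frame(n); cv2.imwrite(f"pics/{n}0.png",im[...,::-1])
    print(n,camera_model(n))
o=env.observe(); print(o)
print(env.grasp_offset)
E
```

```text
pics
scene {'fx': 410.76351129754175, 'fy': 410.76351129754175, 'cx': 253.30833322616604, 'cy': 194.77901950516429, 'k1': -0.046506134903208575, 'rvec': array([ 0.98331052,  2.57970163, -0.93438954]), 'tvec': array([ 443.80957224, -268.06596713, 1324.90639137])}
top {'fx': 368.0263033954569, 'fy': 368.0263033954569, 'cx': 256.3602128657046, 'cy': 188.30021886405603, 'k1': -0.05864646315990762, 'rvec': array([ 2.10840717, -2.14806032,  0.15219238]), 'tvec': array([  47.01191928,  590.47716059, 1173.80296297])}
wrist {'fx': 296.1325046355673, 'fy': 296.1325046355673, 'cx': 257.4333004580178, 'cy': 190.6467341140742, 'k1': -0.054405564235048755, 'T_tool_cam': array([[ 9.99999781e-01,  2.25310540e-04, -6.21843105e-04,
        -1.44391382e-01],
       [ 6.60516379e-04, -2.91538533e-01,  9.56558857e-01,
        -1.46168111e+02],
       [ 3.42315661e-05, -9.56559059e-01, -2.91538618e-01,
         7.53525985e+01],
       [ 0.00000000e+00,  0.00000000e+00,  0.00000000e+00,
         1.00000000e+00]])}
{'t': 0.15, 'joint_positions': array([ 1.2588444 ,  0.53699794, -0.00441315,  1.53859543,  0.00259957,
        1.06728035, -0.07120932]), 'joint_vel': array([-5.29623077e-04, -1.24513707e-03,  8.79957255e-05, -2.91659599e-03,
        3.15080882e-04,  1.16484090e-03, -1.75644051e-04]), 'tau': array([ 1.69937630e-03, -5.71325791e+01,  9.91880782e-01, -2.51825541e+01,
       -5.61641541e-02,  1.52366882e-02,  8.41848396e-05]), 'ee_pos': array([ 158.00718156, -630.04471605,  238.05660586]), 'eef_rot': array([-0.55727603,  0.43531328, -0.43455756,  0.55776832]), 'force': array([0.25769362, 0.36734964, 0.45879397]), 'torque': array([ 0.01901591, -0.02075649, -0.04446827]), 'gripper_width': 88.36152930743852}
18.700000000000003
```

View pics/top0.png

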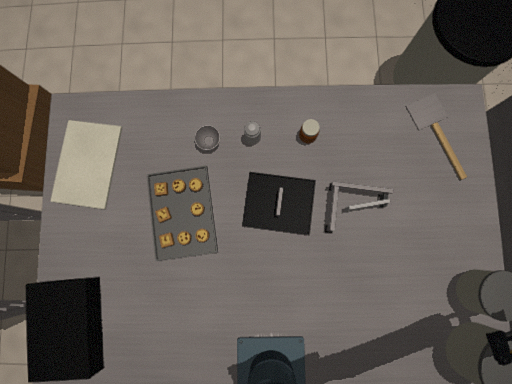

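View pics/scene0.png

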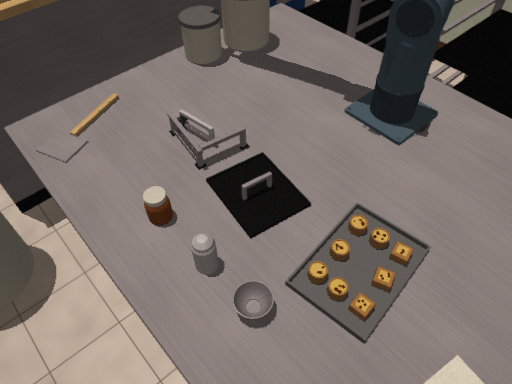

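View pics/wrist0.png

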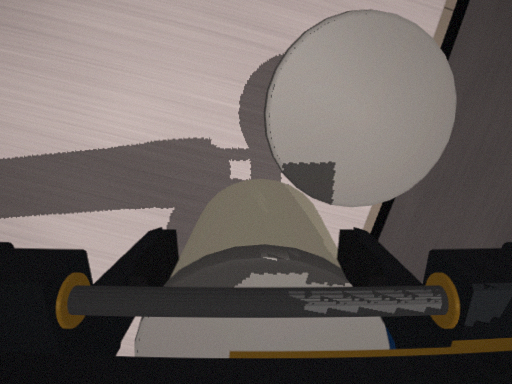

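```bash
cat > h.py <<'E'
from rig import env, claw, solver, grab_frame, camera_model, job
import numpy as np, cv2
from scipy.spatial.transform import Rotation as R
def snap(n,name,crop=None,s=1):
    im=grab_frame(n)[...,::-1].copy()
    cv2.imwrite(f"pics/{name}_raw.png",im)
    if crop: x0,y0,x1,y1=crop; im=im[y0:y1,x0:x1]
    im=cv2.resize(im,None,fx=s,fy=s,interpolation=cv2.INTER_CUBIC); cv2.imwrite(f"pics/{name}.png",im)
def ray(cam,uv,tool=None):
    m=camera_model(cam)
    a=np.array([(uv[0]-m['cx'])/m['fx'],(uv[1]-m['cy'])/m['fy']]); d=a.copy()
    for _ in range(20): d=a/(1+m['k1']*(d@d))
    v=np.array([d[0],d[1],1.])
    if cam=='wrist':
        T=m['T_tool_cam']; p,q=tool; Rt=R.from_quat(q).as_matrix()
        return Rt@T[:3,3]+p, Rt@T[:3,:3]@v
    Rm=R.from_rotvec(m['rvec']).as_matrix()
    return -Rm.T@m['tvec'], Rm.T@v
def px2w(cam,uv,z,tool=None):
    o,d=ray(cam,uv,tool); return o+d*(z-o[2])/d[2]
def w2px(cam,P,tool=None):
    m=camera_model(cam); P=np.asarray(P,float)
    if cam=='wrist':
        T=m['T_tool_cam']; p,q=tool; Rt=R.from_quat(q).as_matrix()
        c=T[:3,:3].T@(Rt.T@(P-p)-T[:3,3])
    else: c=R.from_rotvec(m['rvec']).as_matrix()@P+m['tvec']
    d=c[:2]/c[2]; d=d*(1+m['k1']*(d@d)); return np.array([d[0]*m['fx']+m['cx'],d[1]*m['fy']+m['cy']])
def down(yaw):
    # tool y = -z world; tool x (jaw dir) at angle yaw
    x=np.array([np.cos(yaw),np.sin(yaw),0]); y=np.array([0,0,-1.]); z=np.cross(x,y)
    return R.from_matrix(np.c_[x,y,z]).as_quat()
E
python3 - <<'E'
from h import *
im=cv2.imread('pics/top0.png')
cv2.imwrite('pics/c1.png',cv2.resize(im[170:240,235:400],None,fx=4.8,fy=4.8,interpolation=cv2.INTER_CUBIC))
cv2.imwrite('pics/c2.png',cv2.resize(im[160:265,140:225],None,fx=5.6,fy=5.6,interpolation=cv2.INTER_CUBIC))
E
```

```text
(no output)
```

View pics/c1.png

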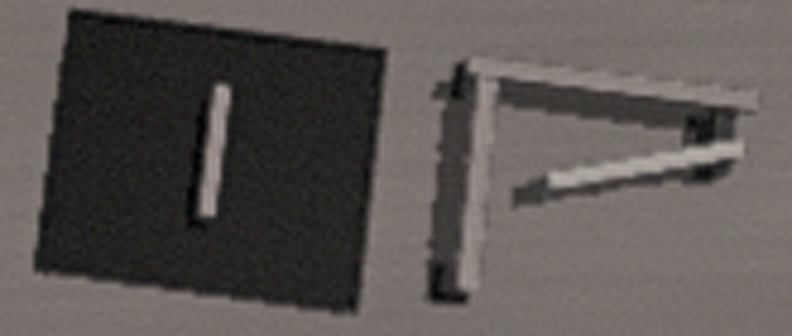

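View pics/c2.png

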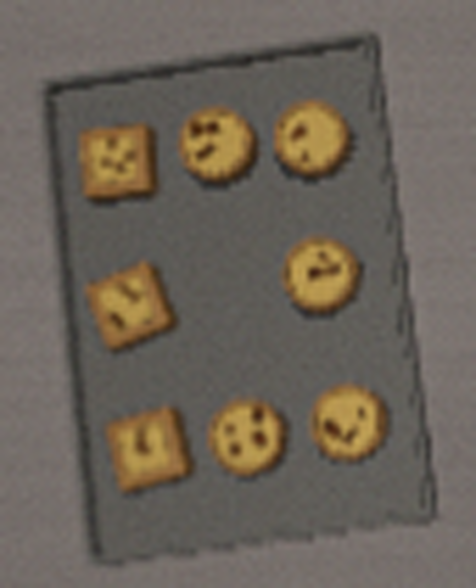

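```bash
python3 - <<'E'
from h import *
np.set_printoptions(precision=1,suppress=True)
def c1(x,y): return ((x+.5)/4.8-.5+235,(y+.5)/4.8-.5+170)
def c2(x,y): return ((x+.5)/5.6-.5+140,(y+.5)/5.6-.5+160)
def fit(ps,zs,model):
    pass
for n,p in dict(railL=(470,67),railR=(757,99),armEnd=(468,290),armTop=(485,75),legH=(742,149),legT=(548,181)).items():
    print(n,px2w('top',c1(*p),70))
for n,p in dict(a=(72,8),b=(386,48),c=(358,312),d=(36,270)).items():
    print('tray',n,px2w('top',c1(*p),10))
for n,p in dict(hT=(223,86),hB=(207,216)).items(): print(n,px2w('top',c1(*p),56))
for p in [(46,86),(375,36),(436,518),(98,562)]: print('crate',px2w('top',c2(*p),18))
for p in [(217,146),(312,138),(320,275),(246,437),(348,423)]: print('tart',px2w('top',c2(*p),34))
for p in [(117,160),(130,306),(148,448)]: print('sq',px2w('top',c2(*p),30))
E
```

```text
railL [ 598.3 -213.1   70. ]
railR [ 572.3 -407.4   70. ]
armEnd [ 447.6 -204.4   70. ]
armTop [ 592.6 -223.    70. ]
legH [ 538.4 -394.6   70. ]
legT [ 519.4 -261.8   70. ]
tray a [657.6  59.   10. ]
tray b [ 623.7 -165.2   10. ]
tray c [ 436.6 -137.9   10. ]
tray d [470.1  87.   10. ]
hT [590.9 -45.6  56. ]
hB [501.7 -32.3  56. ]
crate [650.7 411.8  18. ]
crate [677.6 207.2  18. ]
crate [383.9 169.6  18. ]
crate [360.6 372.1  18. ]
tart [608.  300.4  34. ]
tart [611.7 242.6  34. ]
tart [528.5 237.   34. ]
tart [433.  280.4  34. ]
tart [440.3 219.7  34. ]
sq [601.4 362.6  30. ]
sq [512.3 352.6  30. ]
sq [427.4 339.9  30. ]
```

```bash
cat >> h.py <<'E'
SO=np.array([512.5,-299.6]); SY=-0.13
def st2w(x,y):
    c,s=np.cos(SY),np.sin(SY); return SO+np.array([c*x-s*y,s*x+c*y])
def legpt(phi,r=95,d=16):
    # leg dir in stand frame at phi: y rotated ccw
    u=np.array([-np.sin(phi),np.cos(phi)]); n=np.array([np.cos(phi),np.sin(phi)]) # n: rail side (behind)
    p=np.array([40,-85])+r*u+d*n; return st2w(*p)
def F(): return np.round(env.observe()['force'],1)
E
python3 - <<'E'
from h import *
claw.gripper_close(10)
env.move_linear([158,-630,300],v=200)
p=st2w(45,8); print(p)
for y in (SY+np.pi/2,SY-np.pi/2): print(y,[None if j is None else np.round(j,2) for j in (solver.solve_ik([*p,120],down(y)),solver.solve_ik([*legpt(1.6),40],down(y+1.5)))])
E
```

```text
[ 558.15735836 -297.50104127]
1.4407963267948967 [array([ 0.83,  0.73, -0.6 ,  1.64,  0.49,  0.92,  1.48]), array([ 0.4 ,  0.71,  0.27,  1.86, -0.31,  0.61, -2.48])]
-1.7007963267948965 [array([ 0.49,  0.65, -0.1 ,  1.67,  0.08,  0.83, -1.35]), array([ 0.81,  0.71, -0.27,  1.83,  0.3 ,  0.64,  0.15])]
```

```bash
python3 - <<'E'
from h import *
p=st2w(45,8); y0=SY-np.pi/2
env.move_ptp([*p,160],down(y0)); print(env.observe()['ee_pos'],F())
env.move_linear([*p,85],v=200)
snap('top','t1',(310,160,410,250),6); 
tp=env.observe(); print(tp['ee_pos'],tp['t'])
snap('scene','s1',(140,60,300,180),5)
E
```

```text
[ 557.53250603 -299.0339557   160.15180622] [-0.1 -0.1  0.5]
[ 558.98430459 -298.34096787   86.38835789] 4.4333
```

View pics/t1.png

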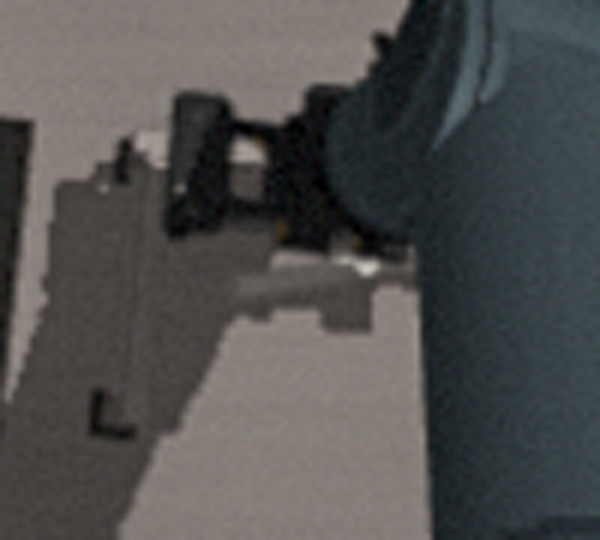

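View pics/s1.png

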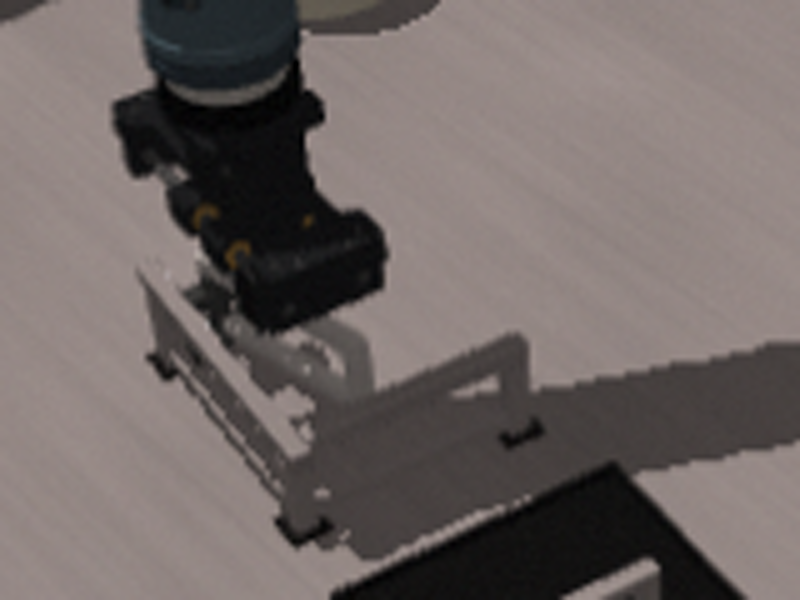

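The fingers sit between rail and leg (scene crop, fingertips about (225,310)). I'll insert and push.

```bash
python3 - <<'E'
from h import *
p=st2w(45,8); y0=SY-np.pi/2
f0=env.observe()['force']
for z in (68,55,42):
    env.move_linear([*p,z],v=100); f=env.observe()['force']-f0; print(z,np.round(f,1))
    if np.linalg.norm(f)>12: raise SystemExit
for phi in np.r_[np.arange(0.15,1.5,0.15),1.5,1.54,1.57]:
    env.move_linear([*legpt(phi),42],down(y0+max(0,phi-0.27)),v=80)
    f=env.observe()['force']-f0; print(round(phi,2),np.round(f,1))
    if np.linalg.norm(f)>15: break
snap('top','t2',(300,160,420,270),5)
snap('scene','s2',(140,60,300,180),5)
E
```

```text
68 [0.  0.  0.6]
55 [-0.5 -0.9  1.4]
42 [0.2 0.1 0.6]
0.15 [ 0.  -0.7  0.5]
0.3 [ 0.5  0.6 -0.2]
0.45 [-0.5 -0.2 -0.4]
0.6 [-0.6  0.6 -0.3]
0.75 [-0.5 -0.   0. ]
0.9 [-0.2 -0.1 -0.1]
1.05 [ 0.3 -0.3 -0.3]
1.2 [-0.8 -0.1  0.7]
1.35 [0.1 0.3 0.8]
1.5 [-0.2  0.4  0.9]
1.5 [0.7 0.1 0.5]
1.54 [0.8 5.3 2.6]
1.57 [0.8 9.9 3.9]
```

View pics/s2.png

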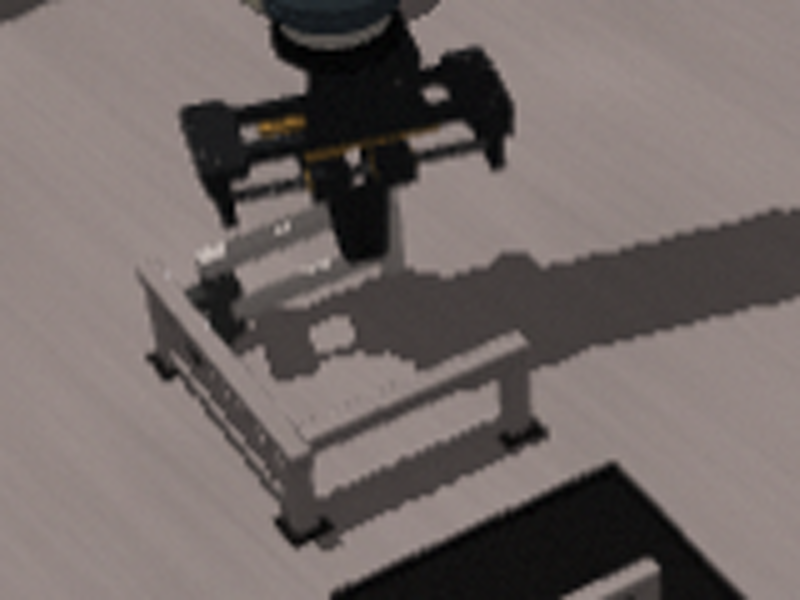

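The leg is parallel to the fixed arm and the force is rising, so it's at the stop. I'll press a little more, back off and look.

```bash
python3 - <<'E'
from h import *
y0=SY-np.pi/2
env.move_linear([*legpt(1.60),42],v=50); print(F()); env.hold(0.4)
env.move_linear([*legpt(1.45),42],v=100); print(F())
env.move_linear([*legpt(1.45),160],v=200)
claw.gripper_open()
# hover beside tray handle for next step
TC=np.array([546.6,-39.2]); ty=-0.147
for y in (ty+np.pi/2,ty-np.pi/2): print(y, np.round(solver.solve_ik([*TC,120],down(y)),2),np.round(solver.solve_ik([*SO,140],down(y-ty+SY)),2))
env.move_ptp([430,150,300],down(ty-np.pi/2))
snap('top','t3',(235,165,400,245),4.8)
snap('scene','s3',(140,60,300,180),5)
print(env.observe()['t'])
E
```

```text
[ 1.1 15.4  6.6]
[-1.5  0.  -0.2]
1.4237963267948965 [ 0.65  0.72 -0.91  1.86  0.71  0.92  0.83] [ 1.08  0.75 -0.91  1.73  0.69  1.01  1.35]
-1.7177963267948966 [ 0.17  0.54 -0.24  1.89  0.18  0.74 -1.88] [ 0.6   0.57 -0.2   1.76  0.15  0.83 -1.37]
14.4583
```

View pics/t3.png

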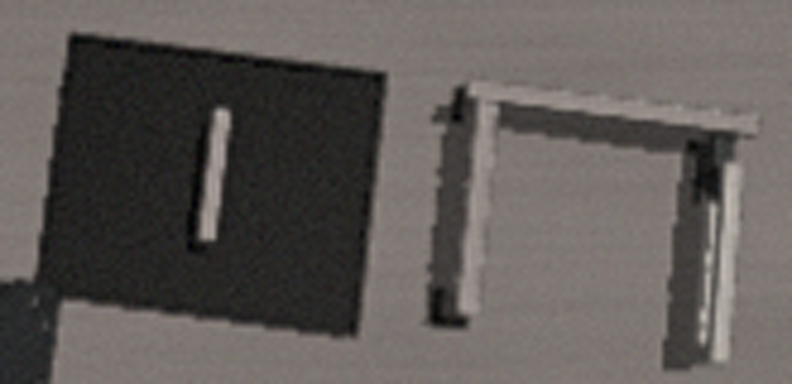

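View pics/s3.png

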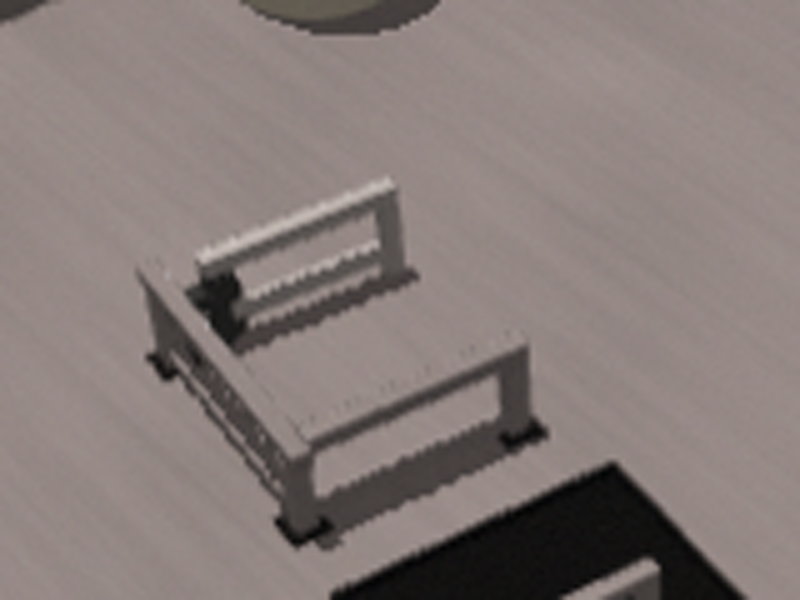

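The leg (crop (735,163)→(720,362)) is parallel to the fixed arm (485,103)→(468,315), so it is fully out. Now the tray.

```bash
python3 - <<'E'
from h import *
np.set_printoptions(precision=1,suppress=True)
def c1(x,y): return ((x+.5)/4.8-.5+235,(y+.5)/4.8-.5+165)
print('legend',px2w('top',c1(720,362),70),st2w(-88,-85))
print('armend',px2w('top',c1(468,315),70),st2w(-78,85))
print('rail',(px2w('top',c1(470,92),70)+px2w('top',c1(757,125),70))/2,st2w(75,0))
print('handle',px2w('top',c1(223,109),56),px2w('top',c1(206,241),56))
TC=np.array([546.6,-39.2]); ty=-0.147
env.move_ptp([*TC,150],down(ty-np.pi/2))
env.move_linear([*TC,85],v=200)
snap('scene','s4',(180,120,340,240),5)
env.move_linear([*TC,32],v=120); print(F(),env.observe()['ee_pos'])
claw.gripper_close(40); env.hold(.2)
o=env.observe(); print(o['gripper_width'],o['ee_pos'],F())
E
```

```text
legend [ 412.2 -370.8   70. ] [ 414.2 -372.5]
armend [ 446.9 -204.3   70. ] [ 446.2 -205.2]
rail [ 584.3 -310.2   70. ] [ 586.9 -309.3]
handle [591.6 -45.6  56. ] [501.1 -31.6  56. ]
[0.1 0.1 0.2] [547.  -39.1  32.5]
11.084128515632004 [546.6 -39.1  32. ] [ 0.3  1.7 -0.1]
```

View pics/s4.png

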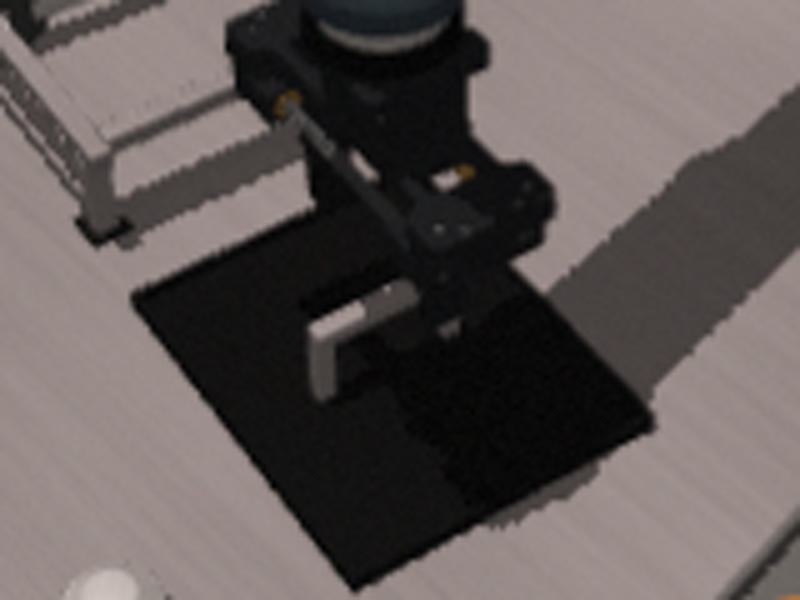

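```bash
sed -i 's/SO=np.array.*; /SO=np.array([511.5,-299.3]); /' h.py; python3 - <<'E'
from h import *
q0=-np.pi/2
TC=np.array([546.6,-39.2]); ty=-0.147
env.move_linear([*TC,60],v=80); print(F(),env.observe()['gripper_width'])
env.move_linear([*TC,145],v=150)
env.move_linear([*SO,145],down(SY+q0),v=150); print(F(),env.observe()['ee_pos'])
snap('scene','s5',(120,50,320,200),4)
snap('top','t5',(235,165,400,245),4.8)
E
```

```text
[-0.6  0.5 -4.8] 11.348777457892337
[ 0.4 -0.4 -4.9] [ 511.84720766 -298.22330636  145.02424854]
```

View pics/s5.png

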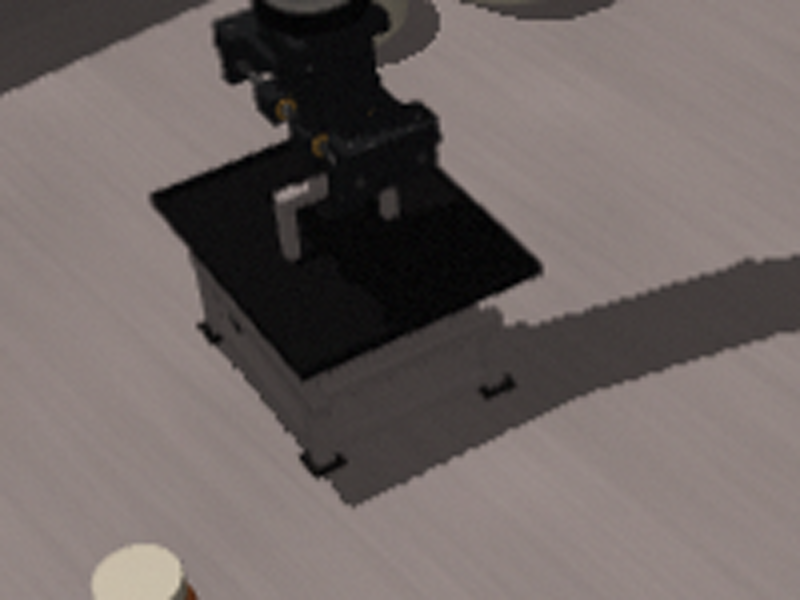

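The tray is held level over the stand, so I'll lower it.

```bash
python3 - <<'E'
from h import *
env.move_linear([*SO,110],v=100); print(F())
for z in (106,104,102.5,101.5,100.5):
    env.move_linear([*SO,z],v=40); f=F(); print(z,f,env.observe()['ee_pos'])
    if f[2]>1: break
claw.gripper_open(); env.hold(.2); print(F())
env.move_linear([*SO,190],v=200)
env.move_ptp([430,100,300],down(SY-np.pi/2))
env.hold(.2)
snap('top','t6',(235,165,400,245),4.8)
snap('scene','s6',(120,50,320,200),4)
cv2.imwrite('pics/c6.png',cv2.resize(cv2.imread('pics/t6_raw.png')[160:265,140:225],None,fx=5.6,fy=5.6,interpolation=cv2.INTER_CUBIC))
print(env.observe()['t'])
E
```

```text
[-0.9 -1.3 -4.4]
106 [-0.8 -0.  -5.4] [ 511.60471254 -299.38173872  106.1999013 ]
104 [-0.6  0.2 -6.1] [ 511.47589702 -299.28055036  104.01852021]
102.5 [-0.3 -0.2 -5. ] [ 511.41307789 -299.27058148  102.40730939]
101.5 [-2.8  1.   3.2] [ 511.61740245 -299.37826224  101.99721307]
[0.8 0.1 0.8]
26.525
```

View pics/t6.png

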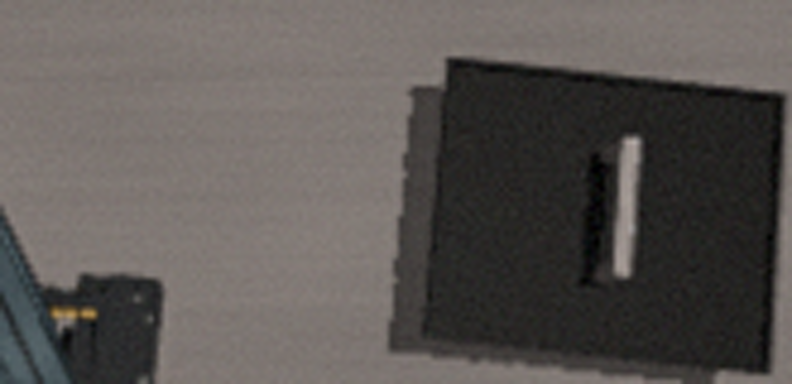

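View pics/s6.png

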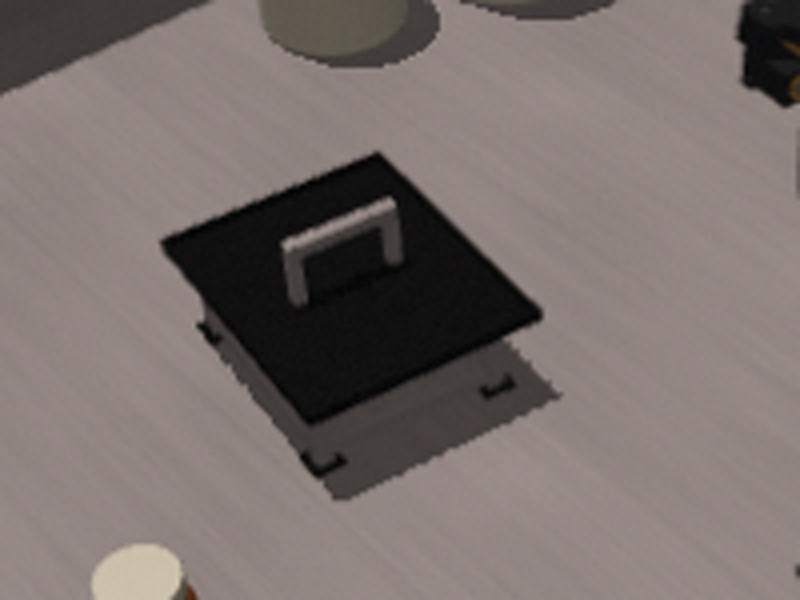

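View pics/c6.png

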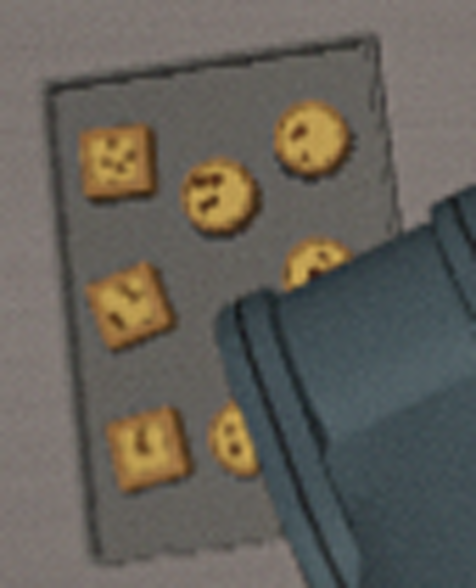

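The top-middle tart has been knocked, and is now at crop (219,197). The tray sits level on the stand. Next: check its pose and plan grasps.

```bash
cat > plan.py <<'E'
from h import *
np.set_printoptions(precision=1,suppress=True)
def c2(x,y): return ((x+.5)/5.6-.5+140,(y+.5)/5.6-.5+160)
CY=-0.13
def sqpts(c,yaw):
    g=np.array([(a,b) for a in np.linspace(-21,21,9) for b in np.linspace(-21,21,9)])
    ca,sa=np.cos(yaw),np.sin(yaw); return c+g@np.array([[ca,sa],[-sa,ca]])
def disc(c,r=22): 
    t=np.linspace(0,2*np.pi,48); return np.r_[[c],c+r*np.c_[np.cos(t),np.sin(t)]]
def plan(t,others,sq):
    obs=np.vstack([disc(o) for o in others]+[sqpts(c,y) for c,y in sq]); best=[]
    for yaw in np.arange(-np.pi/2,np.pi/2,0.05):
        u=np.array([np.cos(yaw),np.sin(yaw)]); n=np.array([-u[1],u[0]]); d=obs-t
        a,b=np.abs(d@u),np.abs(d@n)
        dx=np.maximum(np.maximum(20-a,a-62),0); dy=np.maximum(b-11,0)
        best.append((np.hypot(dx,dy).min(),yaw))
    return max(best)
E
python3 - <<'E'
from plan import *
def c1(x,y): return ((x+.5)/4.8-.5+235,(y+.5)/4.8-.5+165)
P=[px2w('top',c1(*p),80)[:2] for p in [(448,60),(783,95),(768,373),(425,335)]]; print(P,np.mean(P,0))
print('h',px2w('top',c1(630,138),126),px2w('top',c1(623,275),126))
T=dict(A=(219,197),B=(312,138),C=(320,275),D=(246,437),E=(348,423))
W={k:px2w('top',c2(*p),34)[:2] for k,p in T.items()}
S=[(px2w('top',c2(*p),30)[:2],y) for p,y in [((117,160),-.05+0),((130,306),.28),((148,448),.1)]]
print(W,S)
for k in W: print(k,plan(W[k],[W[j] for j in W if j!=k],S))
E
```

```text
[array([ 618.1, -197.4]), array([ 589.6, -423.1]), array([ 404.1, -399. ]), array([ 433.9, -173.5])] [ 511.4 -298.2]
h [ 555.8 -304.2  126. ] [ 467.7 -294.2  126. ]
{'A': array([576.8, 298.7]), 'B': array([611.7, 242.6]), 'C': array([528.5, 237. ]), 'D': array([433. , 280.4]), 'E': array([440.3, 219.7])} [(array([601.4, 362.6]), -0.05), (array([512.3, 352.6]), 0.28), (array([427.4, 339.9]), 0.1)]
A (np.float64(24.68828934817303), np.float64(0.07920367320510491))
B (np.float64(28.551915230709582), np.float64(0.9292036732051057))
C (np.float64(31.936576254139947), np.float64(-1.2207963267948962))
D (np.float64(27.39973978816527), np.float64(0.07920367320510491))
E (np.float64(19.385342220439053), np.float64(-0.42079632679489554))
```

```bash
cat >> plan.py <<'E'
TO=np.array([511.4,-298.6])
def slot(x,y):
    c,s=np.cos(SY),np.sin(SY); return TO+np.array([c*x-s*y,s*x+c*y])
def bestyaw(p,z,yaws):
    q=env.observe()['joint_positions']; r=[]
    for y in yaws:
        j=solver.solve_ik([*p,z],down(y))
        if j is not None: r.append((np.abs(j-q).max(),y))
    return min(r)[1]
def pick(t,yaw,z=20):
    claw.gripper_open()
    y=bestyaw(t,120,[yaw,yaw+np.pi])
    env.move_ptp([*t,110],down(y)); env.move_linear([*t,60],v=200); env.move_linear([*t,z],v=80)
    f=F(); claw.gripper_close(15); env.hold(.1)
    o=env.observe(); print('pick',np.round(y,2),f,o['ee_pos'],o['gripper_width'])
    env.move_linear([*t,110],v=200); print('lifted w',env.observe()['gripper_width'])
def place(s,zp=91.):
    y=bestyaw(s,190,[SY-np.pi/2,SY+np.pi/2])
    env.move_ptp([*s,190],down(y)); print('w',env.observe()['gripper_width'])
    env.move_linear([*s,110],v=200); env.move_linear([*s,zp],v=60); print('place',F(),env.observe()['ee_pos'])
    claw.gripper_open(); env.hold(.1); env.move_linear([*s,190],v=200)
E
python3 - <<'E'
from plan import *
pick(np.array([576.8,298.7]),0.08)
print(env.observe()['t'])
E
```

```text
pick 0.08 [ 0.  -0.5  0.6] [576.9 298.7  20.1] 43.46380749786091
lifted w 43.50163880672709
30.425
```

```bash
python3 - <<'E'
from plan import *
snap('scene','s7',(270,180,430,300),5)
o=env.observe(); snap('wrist','w7')
E
```

```text
(no output)
```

View pics/s7.png

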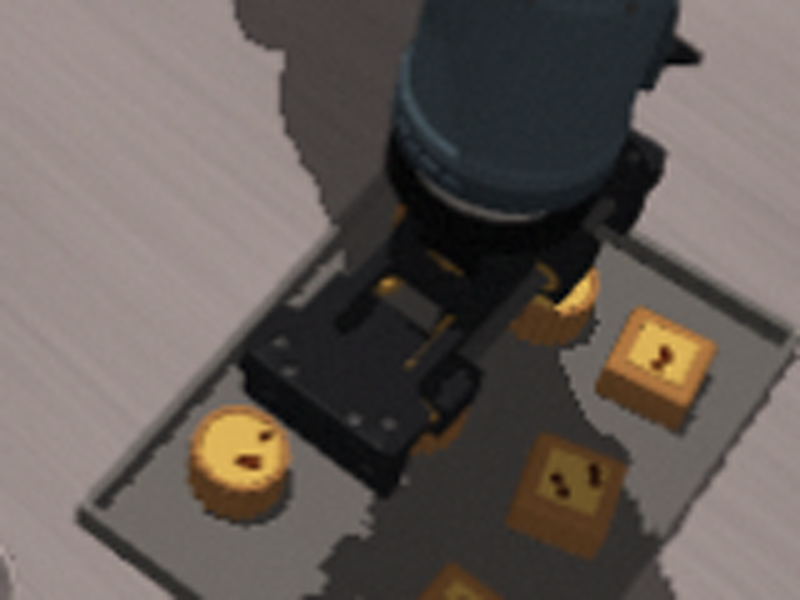

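View pics/w7.png

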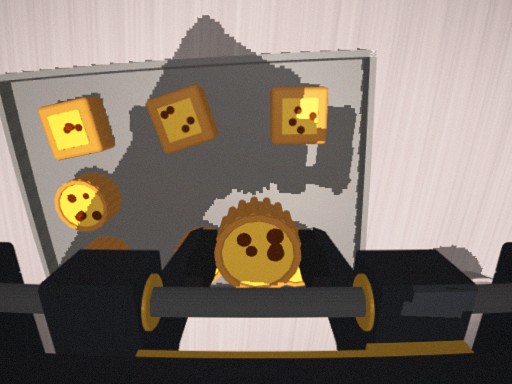

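The tart is held upright between the fingertips (wrist (258,250)). Place it, then look.

```bash
python3 - <<'E'
from plan import *
place(slot(60,-76))
env.move_linear([430,-60,300],v=400)
snap('scene','s8',(120,50,320,200),4); print(env.observe()['t'])
snap('top','t8',(140,160,225,265),5.6)
E
```

```text
w 43.47639371852396
place [ 0.1 -0.6  0.2] [ 560.9 -381.7   90.9]
36.6167
```

View pics/s8.png

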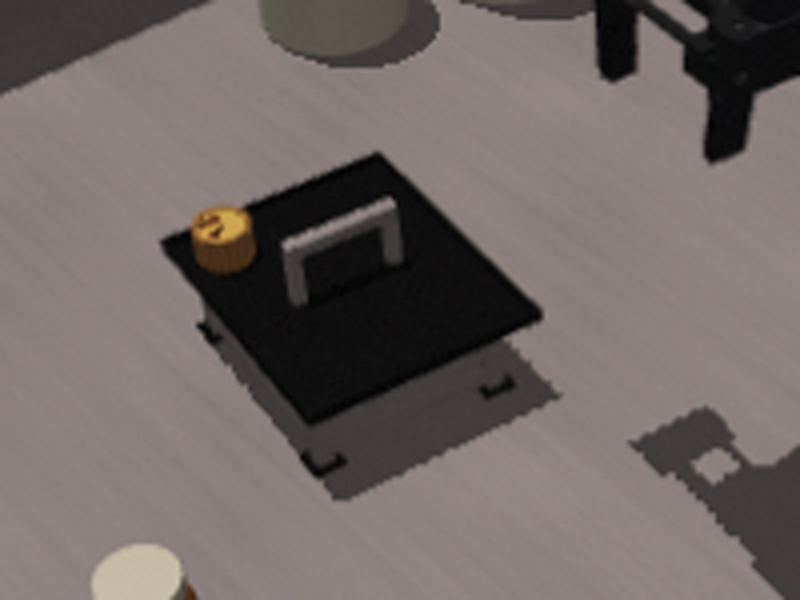

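View pics/t8.png

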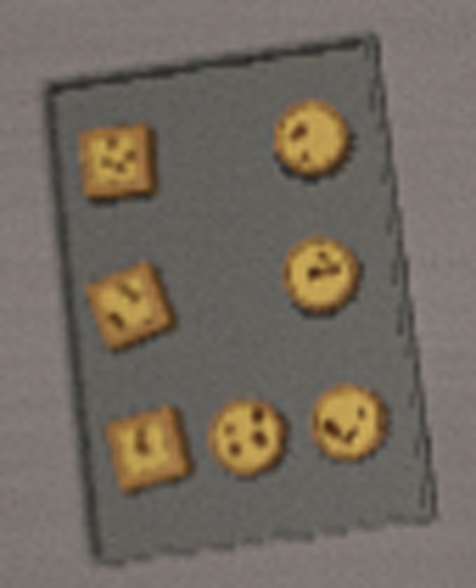

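First tart stands upright in its corner; the rest are unmoved. Doing the next two.

```bash
python3 - <<'E'
from plan import *
T=dict(B=(312,138),C=(320,275),D=(246,437),E=(348,423))
W={k:px2w('top',c2(*p),34)[:2] for k,p in T.items()}
S=[(px2w('top',c2(*p),30)[:2],y) for p,y in [((117,160),-.05),((130,306),.28),((148,448),.1)]]
for k,s in (('D',(-60,-76)),('B',(60,76))):
    t=W.pop(k); c,y=plan(t,list(W.values()),S); print(k,c,y)
    pick(t,y,20.5)
    if not 40<env.observe()['gripper_width']<47: raise SystemExit('miss')
    place(slot(*s))
env.move_linear([430,-60,300],v=400)
snap('scene','s9',(120,50,320,200),4); print(env.observe()['t'])
snap('top','t9',(140,160,225,265),5.6)
E
```

```text
D 27.39973978816527 0.07920367320510491
pick 0.08 [ 0.  -0.6 -0.4] [433.  280.3  20.6] 43.55964165562146
lifted w 43.567084842789754
w 43.33393748035462
place [-0.6  0.8 -0.1] [ 442.  -366.1   90.8]
B 40.893060900301734 -1.020796326794896
pick -1.02 [ 0.3  0.7 -0.2] [611.7 242.6  20.5] 43.44618773239995
lifted w 43.080901443508566
w 43.636444028080234
place [-0.4 -0.4 -1.5] [ 580.6 -231.    90.8]
55.8083
```

View pics/s9.png

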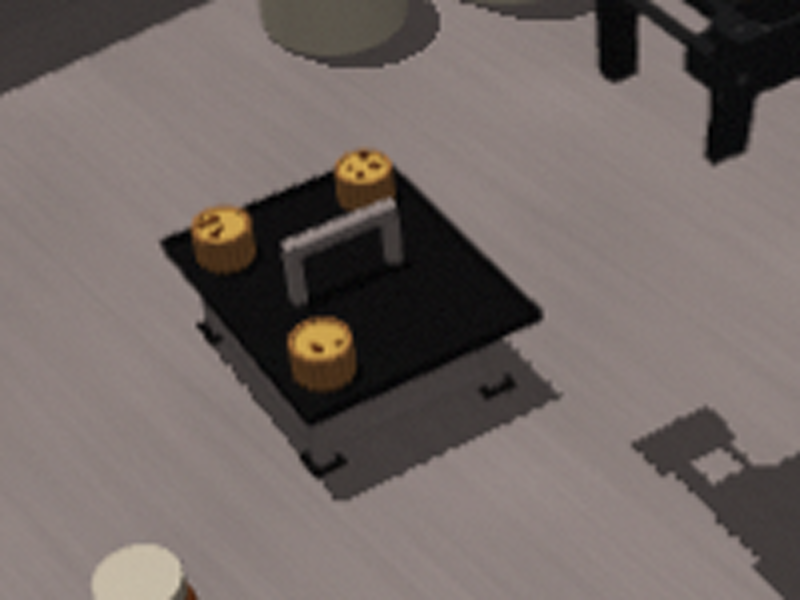

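View pics/t9.png

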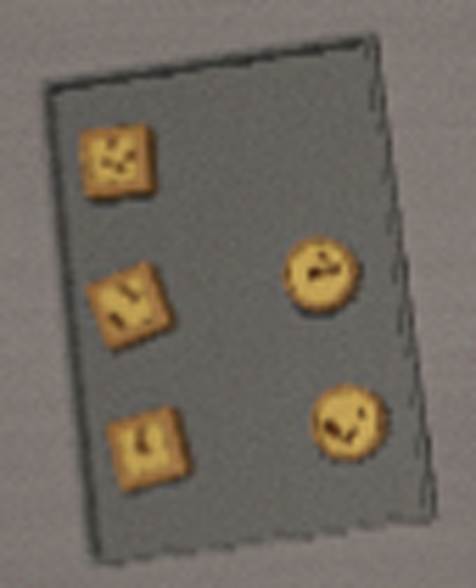

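Three tarts are upright on the tray, two left at crop (320,275) and (348,423), squares untouched. Continuing.

```bash
python3 - <<'E'
from plan import *
T=dict(C=(320,275),E=(348,423))
W={k:px2w('top',c2(*p),34)[:2] for k,p in T.items()}
S=[(px2w('top',c2(*p),30)[:2],y) for p,y in [((117,160),-.05),((130,306),.28),((148,448),.1)]]
for k,s in (('C',(0,-76)),('E',(-60,76))):
    t=W.pop(k); c,y=plan(t,list(W.values()),S); print(k,c,y)
    pick(t,y,20.5)
    if not 40<env.observe()['gripper_width']<47: raise SystemExit('miss')
    place(slot(*s))
env.move_linear([430,-20,300],v=400); env.hold(.3)
snap('scene','s10',(120,50,320,200),4); print(env.observe()['t'])
snap('top','t10'); snap('scene','s10f')
a=cv2.imread('pics/t10_raw.png')[165:245,300:410]; cv2.imwrite('pics/t10c.png',cv2.resize(a,None,fx=6,fy=6,interpolation=cv2.INTER_CUBIC))
E
```

```text
C 39.35784770388821 1.1292036732051058
pick 4.27 [0.  1.1 0.4] [528.5 237.   20.6] 43.39245854408167
lifted w 43.24336968160407
w 43.50626220651879
place [ 0.6  0.1 -1.1] [ 501.4 -373.9   90.8]
E 88.45497169460587 0.07920367320510491
pick 0.08 [-0.2 -0.3  0.3] [440.4 219.6  20.6] 43.18818147999223
lifted w 43.38174859450113
w 43.51345983226787
place [-0.5  0.3 -0.5] [ 461.6 -215.4   90.8]
74.7833
```

View pics/s10.png

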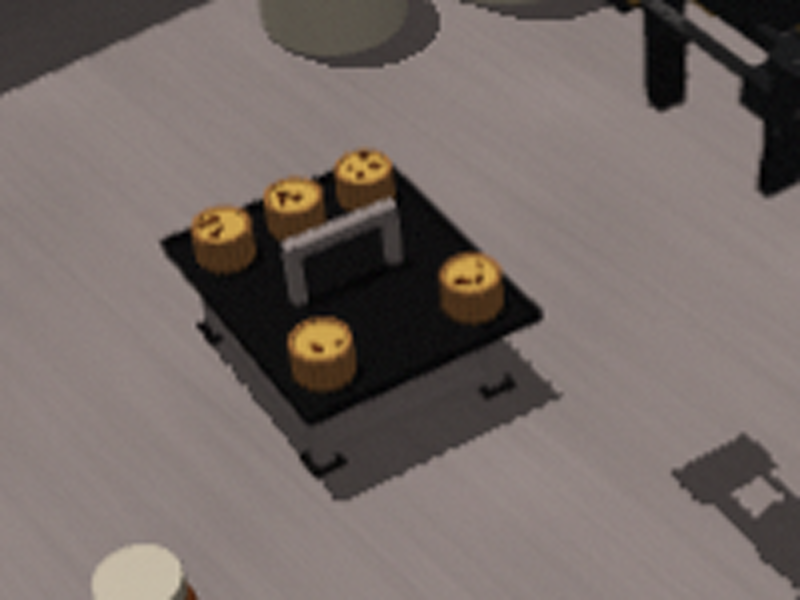

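View pics/t10.png

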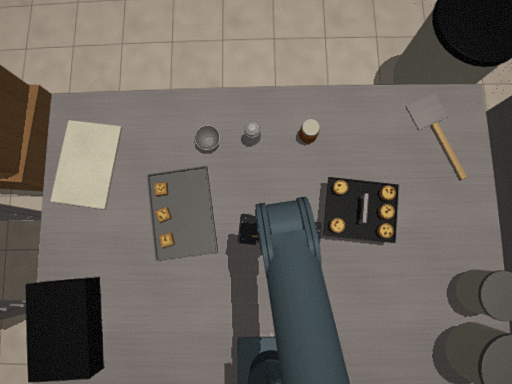

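View pics/t10c.png

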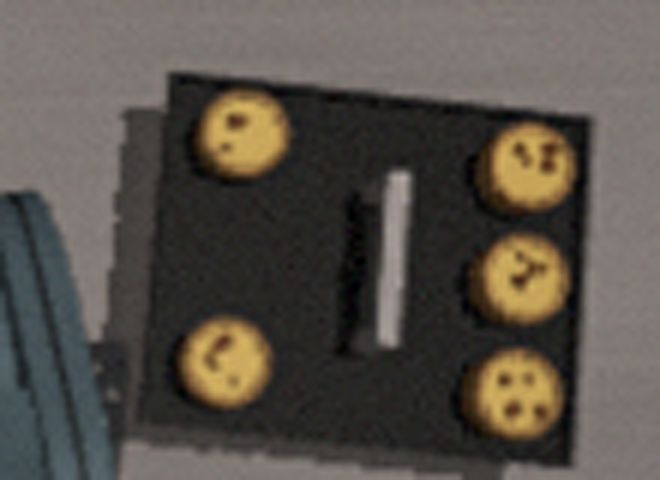

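View pics/s10f.png

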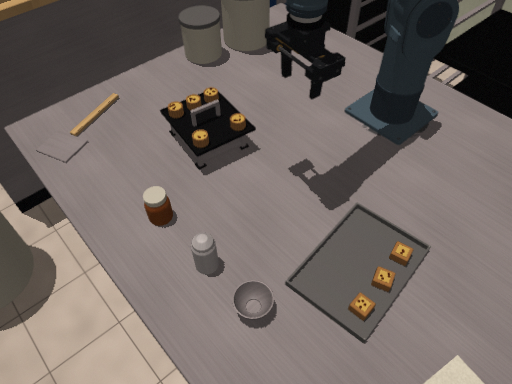

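All five tarts stand upright inside the rim and the three squares are still in the crate. Shaker, bowl and jar are at their first pixels. The leg's shadow foot still shows under the tray's near edge (crop about (480,470)), where it was when I swung it out. Handing in.

```bash
python3 - <<'E'
from plan import *
def c(x,y): return ((x+.5)/6-.5+300,(y+.5)/6-.5+165)
P=[px2w('top',c(*p),80)[:2] for p in [(170,72),(592,120),(572,466),(137,425)]]; print('tray centre',np.mean(P,0),'stand',SO)
ca,sa=np.cos(SY),np.sin(SY)
for p in [(243,133),(530,165),(522,278),(516,393),(226,361)]:
    d=px2w('top',c(*p),104)[:2]-TO; print(ca*d[0]+sa*d[1],-sa*d[0]+ca*d[1])
print(F()); job.job_done()
E
```

```text
tray centre [ 511.  -298.3] stand [ 511.5 -299.3]
60.84844715081239 77.15004196876833
60.414004360042284 -75.04778692003752
0.20683913075141191 -74.26944926959234
-59.978006335177824 -74.73616193501934
-59.77215349866957 76.61057665984656
[-0.8  0.5  0.5]
the job is handed in; nothing more can be done
```

The job is handed in, and every check I made agreed with the task. I swung the leg out to its stop with the closed fingers and then set the tray on the stand by its handle. After that I moved all five tarts from the crate onto the tray floor.

My last checks, before handing in at about 75 s of the 200 s allowed:
- **Leg:** it pressed against its stop at about 15 N and looked parallel to the fixed arm. The tray now covers it, so afterwards I could judge it only by its shadow, which had not visibly moved.
- **Tray:** its centre measured about 1 mm from the stand's middle. It looked square and level.
- **Tarts:** all five looked upright, each within about 2 mm of where I meant it to be, well inside the rim. One had been knocked a few centimetres in the crate before I picked it, so I used its new position.
- **Squares and bystanders:** the three squares are in the crate, and the shaker, bowl and jar look unmoved.
- **Arm:** it was clear of everything, with no contact force.

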